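Fill the bud vase and set it on its candlestick stand

ROBOT

A 7-joint arm with a two-finger parallel gripper is mounted at the origin on the work surface. World frame = base frame: x ahead of the robot, y to its left, z up, the work surface at z = 0. Lengths are in m, angles in rad, forces in N, time in s.
With the tool pointing down it reaches from about 0.425 to 0.95 m from the base axis. Payload 4.7 kg.
Tool frame: the origin (TCP) lies midway between the tips of the shut fingers; the grasp point (between the pads) lies 19 mm behind it; z points along the fingers, y is the line along which they close (so a half turn about z gives the same grasp; the last joint's range is limited). The gripper opens to 85 mm and grips with 20 to 120 N. Pads are 22 mm wide; open, the fingers measure 114 mm over their backs; the gripper's body (76 mm by 85 mm) begins 54 mm behind the grasp point. The pads swing forward as they close: fully open they stand 13 mm farther back than shut.
Start: joints at [1.298, 0.469, -0.049, 1.532, 0.024, 1.141, -0.082], TCP at [0.163, -0.655, 0.231] pointing down, gripper open.
Joint ranges: [-2.59, 2.59], [-0.33, 1.99], [-1.39, 1.29], [0.1, 2.45], [-1.04, 4.18], [0.21, 1.99], [-2.66, 2.66]. Speed limits (rad/s): [2.57, 2.57, 3.14, 3.14, 3.14, 3.14, 3.14].

INTERFACE

Orientations are given as a unit quaternion [x, y, z, w].
In Python, from workcell import sense, get_image, sign_off, recognise, masks_of gives the robot as it stands.
- The arm moves only by the shell command python3 -m inch 'ROWS' [FORCE]. ROWS is a JSON object of lists of equal length, an entry for each row: "dp": the shift along the world's x, y, z in units of 12 cm (1.0 is 12 cm), a list of three; "twist": the turn, a rotation vector about the world's x, y, z in units of 0.1 rad (1.0 is 0.1 rad), a list of three; "claw": the closure, from 0 (fully open) to 1 (shut). A call has 1 to 10 rows; each row shifts and turns the commanded pose from where the row before left it; what a row does not reach is not made up. A row lasts 1/12 s, in which the tool goes at most 41.7 mm and 7.16 degrees, less where a joint would pass 70% of its speed; a pose out of reach is approached as far as the arm can. A call with a number of a shift or a turn outside -1 to 1 is refused whole. A call with a gripper value outside its range is refused whole. The fingers move at their own pace and stop on an object; FORCE is the grip in N (left out, the last holds). Time passes only in rows, so rows that do not move let the fingers close. It gives the time, the measured TCP pose, the force, the opening and the grip force at its end, in the units of the state.
- sense(): the state, without advancing time (a new reading comes with each control period).
- get_image(name): name is "side" or "top"; returns a dict with "image" (420x560x3 uint8, red, green, blue), "fx", "fy", "cx", "cy" (pixels), "distortion" ([k1, k2, p1, p2, k3] as OpenCV has them; the pictures are not rectified), "extrinsics" (4x4, takes a point from camera to world coordinates). Camera axes: x right, y down, z forward; pixel columns grow to the right and rows downward; lengths in m; the calibration is good to about 2 mm. A picture is of the moment at which its call begins. There is no depth.
- sign_off(): hands the job in; it is judged then, once.
Trained networks look in the newest picture that a camera, given by its name, has taken for a name from the list of things; names that differ only in an ending like _2 or _b are one class to them, and where a whole thing is asked for, a point or a joint stands for the part that bears it (a point fixed in the world has none). Each returns a list of dicts, best first, with "conf" (0 to 1); they miss things now and then, are a little off and sometimes report something else, mostly with a low value. They report only what shows in the picture. A call takes as long as a camera call.
- recognise(camera, thing): "uv" ([column, row] in pixels, amid what is visible of it).
- masks_of(camera, thing): "pixels" (420x560 bool, what is visible of it) and "uv" ([column, row] in pixels, amid what is visible of it).
The state is a dict: "time": time; "joint_positions": joint angles; "joint_vel": joint speeds; "effort": joint torques, N m; "eef_pos": TCP position; "tcp_rot": TCP orientation; "force": force on the tool from outside, world axes, zero at the start; "wrist_torque": the same for the moment, N m; "gripper_width": finger opening in m; "grip_force": force on a finger pad.
Only numpy, scipy, OpenCV 4.12 (cv2) and the standard library are available. Lean on these libraries where they do the work, as an engineer would, in place of code of your own. Each camera call takes 0.05 s, during which the arm holds its last target. There are 200 camera calls.

TASK

Tip all four dark pebbles from the wooden scoop through the brass funnel into the blue vase and set the scoop back down level on the table. Then lift the funnel off and rest it upright, spout down, in the terracotta flower pot, and finally stand the vase, pebbles inside, upright and centred on top of the green candlestick; do not drop the vase or disturb the ornaments.

Things in the scene. Friction and masses are not known exactly. Their poses are not given: they have to be found in the camera images.
- vase: Straight round blue ceramic vase, open at the top, loose, about 0.3 kg: 110 tall, outside diameter 60, inside diameter 52, floor 6 thick. Origin at the centre of its underside, z up its axis. Starts standing on the table with the funnel resting in its mouth.
- funnel: Brass funnel, loose, 0.12 kg, 80 tall: spout outside 46, bore 40; flat round flange of diameter 108 on the spout, its underside 28 above the spout's end; cone above to a mouth of outside 120. Origin on its axis at the spout's lower end, z up. Handle tab on its -x side. The flange starts resting on the vase's rim, origin 82 above its foot; on the pot its origin is 57 above the pot's foot.
- funnel_tab (a point): Grip point of the funnel's brass handle tab, 82 from the funnel axis towards its -x and 84 above its origin. The tab is a block 36 long along the funnel's x (62 to 98 from the axis), 12 thick along its y and 26 high, its top 91 above the funnel's origin; pinch it across its 12 from above.
- pot: Empty terracotta flower pot, loose, 0.55 kg, 85 tall, outside diameter 86 at the rim, 74 at the foot, inside diameter 72 at the rim. Origin at the centre of its underside, z up.
- pedestal: Green turned candlestick used as a stand, loose, 0.9 kg, 145 tall, round foot of diameter 110, slender stem, flat top. Origin at the centre of its underside, z up.
- pedestal_top (a point): Centre of the candlestick's flat round top, 145 above its underside; the top is 44 in diameter, narrower than the vase's foot, with no rim.
- scoop: Pale wooden open-topped scoop, loose, 0.12 kg, 110 long (x), 56 wide (y), flat side walls 40 high, closed back at +x, open front at -x. Floor 4 thick, flat, then from x = -10 it ramps up at 20 degrees to the front lip. Origin at the centre of its underside, z up. Grip it across the 56 from above; it pours over its -x end when that is tipped down over about 30 degrees.
- scoop_lip (a point): Middle of the scoop's open pouring lip: 55 from the scoop's origin towards its -x, 20 above its underside.
- pebble0_center (a point): Centre of a round polished dark grey ironstone pebble, diameter 16, 11 g, loose; starts in the scoop.
- pebble1_center (a point): Centre of a round polished dark grey ironstone pebble, diameter 16, 11 g, loose; starts in the scoop.
- pebble2_center (a point): Centre of a round polished dark grey ironstone pebble, diameter 16, 11 g, loose; starts in the scoop.
- pebble3_center (a point): Centre of a round polished dark grey ironstone pebble, diameter 16, 11 g, loose; starts in the scoop.
- perfume: Amber perfume bottle with a black cap, 36 x 50 x 94 tall; ornament, leave alone. Origin at the centre of its underside.
- pomegranate: Red ceramic pomegranate, diameter 72, 78 tall; ornament, leave alone. Origin at the centre of its underside.
- camera: Silver compact camera, 26 x 95 x 58 tall with a lens; ornament, leave alone. Origin at the centre of its underside.

How it is judged:
By the outcome, as a careful person would: the job done as asked, in the order asked, and still so for the second after the job is handed in, with the robot touching nothing.
It also fails if it takes over 72 s, if anything falls off the work surface, if the arm or the gripper's body presses on something with over 40 N, if the wrist force passes 120 N, or if a joint passes its speed limit or range.

## Working session

There is one attempt and no reset: what is moved stays moved. The work goes in short steps, Python scripts to look and compute and a shell command to move; the robot and the scene stay as the last step left them, time stands still between calls to the robot, and variables do not carry over. Pictures are saved under pics/ and viewed, at most 10 in all, crops included, and the job is handed in when it is done.

```bash
mkdir -p pics
cat > h.py <<'E'
import numpy as np, cv2
from workcell import *
def ray(c,uv):
    K=np.array([[c['fx'],0,c['cx']],[0,c['fy'],c['cy']],[0,0,1]])
    n=cv2.undistortPoints(np.array([[uv]],float),K,np.array(c['distortion'],float))[0,0]
    E=np.array(c['extrinsics']); d=E[:3,:3]@[n[0],n[1],1]; return E[:3,3],d/np.linalg.norm(d)
def onz(c,uv,z):
    o,d=ray(c,uv); return o+d*(z-o[2])/d[2]
def tri(c1,uv1,c2,uv2):
    o1,d1=ray(c1,uv1);o2,d2=ray(c2,uv2)
    s=np.linalg.lstsq(np.c_[d1,-d2],o2-o1,rcond=None)[0]
    a=o1+d1*s[0];b=o2+d2*s[1]; return (a+b)/2,np.linalg.norm(a-b)
def proj(c,P):
    K=np.array([[c['fx'],0,c['cx']],[0,c['fy'],c['cy']],[0,0,1]])
    T=np.linalg.inv(np.array(c['extrinsics']))
    return cv2.projectPoints(np.atleast_2d(P).astype(float),cv2.Rodrigues(T[:3,:3])[0],T[:3,3],K,np.array(c['distortion'],float))[0][:,0]
def save(c,n): cv2.imwrite('pics/'+n,cv2.cvtColor(c['image'],cv2.COLOR_RGB2BGR))
E
python3 - <<'E'
from h import *
np.set_printoptions(precision=4,suppress=True)
s=sense();print(s)
C={n:get_image(n) for n in('side','top')}
cv2.imwrite('pics/a_side.png',cv2.cvtColor(C['side']['image'],cv2.COLOR_RGB2BGR));save(C['top'],'a_top.png')
for n in C: print(n,np.array(C[n]['extrinsics']),C[n]['fx'])
for t in 'vase funnel funnel_tab pot pedestal pedestal_top scoop scoop_lip pebble0_center perfume pomegranate camera'.split():
    R={}
    for n in C:
        r=recognise(n,t); R[n]=r
        print(t,n,[(np.round(q['uv'],1).tolist(),round(q['conf'],2)) for q in r[:5]])
    if R['side'] and R['top']: print('   tri',*tri(C['side'],R['side'][0]['uv'],C['top'],R['top'][0]['uv']))
E
```

```text
{'time': 0.0, 'joint_positions': array([ 1.2981,  0.4695, -0.0486,  1.5337,  0.0241,  1.141 , -0.0823]), 'joint_vel': array([-0.0013,  0.0009, -0.0006,  0.0002,  0.0004, -0.0006,  0.0014]), 'effort': array([  0.    , -51.0322,  -0.0464, -23.7719,   0.0108,   0.0076,
        -0.    ]), 'eef_pos': array([ 0.1628, -0.6545,  0.2303]), 'tcp_rot': array([ 0.9926,  0.1216, -0.0001, -0.001 ]), 'force': array([ 0.206 , -0.2182,  0.0091]), 'wrist_torque': array([-0.0311, -0.0335,  0.0271]), 'grip_force': 0.0, 'gripper_width': 0.08538211900032483}
side [[-0.8262 -0.336   0.4521  0.0685]
 [-0.5633  0.485  -0.6689  0.8164]
 [ 0.0055 -0.8074 -0.59    0.8321]
 [ 0.      0.      0.      1.    ]] 513.7394295178665
top [[ 0.0133 -0.9828  0.1842  0.3893]
 [-0.9995 -0.0181 -0.0247  0.0158]
 [ 0.0276 -0.1837 -0.9826  1.1607]
 [ 0.      0.      0.      1.    ]] 475.2808633216055
vase side [([274.1, 281.4], 0.85)]
vase top [([210.2, 225.6], 0.75)]
   tri [0.5469 0.1479 0.0269] 0.004085759377746326
funnel side [([278.5, 241.3], 0.69)]
funnel top [([203.7, 222.6], 0.83)]
   tri [0.5356 0.1476 0.1487] 0.00491
[... 547 characters left out ...]
8212646736742509
scoop side [([234.7, 338.3], 0.56)]
scoop top [([135.6, 239.9], 0.77)]
   tri [0.5138 0.324  0.0271] 0.004589223423230643
scoop_lip side [([235.8, 338.3], 0.69), ([240.2, 225.4], 0.17)]
scoop_lip top [([136.5, 240.2], 0.69), ([412.4, 244.5], 0.65)]
   tri [0.513  0.322  0.0258] 0.004013547636405664
pebble0_center side []
pebble0_center top []
perfume side [([292.2, 178.6], 0.65), ([277.4, 238.8], 0.28)]
perfume top [([353.6, 156.2], 0.71)]
   tri [ 0.7224 -0.1943  0.0506] 0.0016478416299523806
pomegranate side []
pomegranate top [([192.6, 154.3], 0.82)]
camera side [([239.5, 225.9], 0.62)]
camera top [([262.3, 157.7], 0.84)]
   tri [0.7268 0.0304 0.0244] 0.012856185983726988
```

View pics/a_top.png

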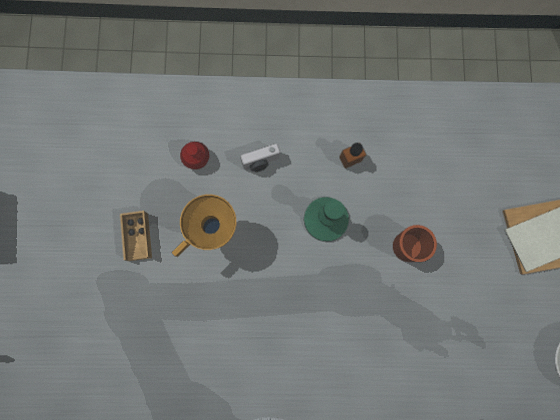

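View pics/a_side.png

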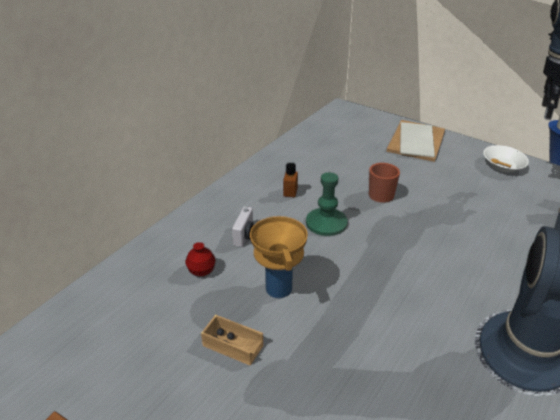

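The top view shows the scoop at (135,237) with its pebbles at the far (+x) end and its open lip towards the robot. The funnel sits on the vase at (209,222) with its tab at lower left (180,248), the candlestick top is at (335,210), and the pot is at (414,245). The side view agrees: funnel (279,240), candlestick (328,205), pot (384,182), scoop (233,340). Next I fit the poses.

```bash
cat > fit.py <<'E'
from h import *
from scipy.optimize import minimize
th=np.linspace(0,2*np.pi,40,endpoint=False)
def ring(r,z): return np.c_[r*np.cos(th),r*np.sin(th),0*th+z]
def box(x0,x1,y0,y1,z0,z1): return np.array([[x,y,z] for x in(x0,x1) for y in(y0,y1) for z in(z0,z1)],float)
M={'funnel':[np.r_[ring(54,28),ring(54,31)],np.r_[ring(25,31),ring(60,80)],box(-98,-62,-6,6,65,91)],
 'vase':[np.r_[ring(30,0),ring(30,110)]],
 'pot':[np.r_[ring(37,0),ring(43,85)]],
 'pedestal':[np.r_[ring(55,0),ring(55,6)],np.r_[ring(10,0),ring(10,145)],np.r_[ring(22,138),ring(22,145)]],
 'scoop':[np.r_[box(-10,55,-28,28,0,40),box(-55,-54,-28,28,16,40)]]}
def render(c,parts,x,y,yaw,z,S=4):
    m=np.zeros((420*S,560*S),np.uint8)
    R=cv2.Rodrigues(np.array([0,0,yaw]))[0]
    for p in parts:
        q=proj(c,p/1000@R.T+[x,y,z])
        h=cv2.convexHull(((q+.5)*S-.5).astype(np.float32))
        cv2.fillConvexPoly(m,np.round(h*16).astype(np.int32),1,shift=4)
    return m>0
def fit(t,C,p0,z,cams=('side','top'),yaw=False):
    ms={}
    for n in cams:
        r=masks_of(n,t)
        if r: ms[n]=cv2.resize(r[0]['pixels'].astype(np.uint8),None,fx=4,fy=4,interpolation=cv2.INTER_NEAREST)>0
    def cost(p,per=False):
        v=[]
        for n in ms:
            a=render(C[n],M[t],p[0]/100,p[1]/100,p[2] if yaw else 0,z); v.append(1-(a&ms[n]).sum()/(a|ms[n]).sum())
        return v if per else sum(v)
    p0=np.array([p0[0]*100,p0[1]*100]+([p0[2]] if yaw else []))
    sx=np.vstack([p0]+[p0+np.eye(len(p0))[i]*(1. if i<2 else .15) for i in range(len(p0))])
    r=minimize(cost,p0,method='Nelder-Mead',options=dict(initial_simplex=sx,maxiter=90,xatol=.01,fatol=1e-4))
    return np.r_[r.x[:2]/100,r.x[2:]],dict(zip(ms,np.round(cost(r.x,True),3)))
E
python3 - <<'E'
from fit import *
np.set_printoptions(precision=4,suppress=True)
C={n:get_image(n) for n in('side','top')}
for t,p,z,y in [('funnel',(.56,.135,2.6-np.pi),.082,True),('pot',(.506,-.328),0,False),('pedestal',(.56,-.124),0,False),('scoop',(.514,.324,0),0,True)]:
    print(t,*fit(t,C,p,z,yaw=y),*[fit(t,C,p,z,(n,),yaw=y)[0] for n in C])
print('vase',fit('vase',C,(.55,.14),0,('side',)))
img=C['top']['image']; g=cv2.cvtColor(img,cv2.COLOR_RGB2HSV)
# dark pebbles
for t in ['pebble']: 
    sub=img[205:265,118:152].max(2); m=(sub<60).astype(np.uint8); n,l,st,ce=cv2.connectedComponentsWithStats(m)
    print([(ce[i]+[118,205],st[i,4],onz(C['top'],ce[i]+[118,205],.012)[:2]) for i in range(1,n)])
E
```

```text
funnel [ 0.5382  0.1389 -0.7538] {'side': np.float64(0.054), 'top': np.float64(0.098)} [ 0.5405  0.1378 -0.7586] [ 0.5374  0.139  -0.7571]Traceback (most recent call last):
  File "<stdin>", line 5, in <module>
  File "fit.py", line 31, in fit
    r=minimize(cost,p0,method='Nelder-Mead',options=dict(initial_simplex=sx,maxiter=90,xatol=.01,fatol=1e-4))
    res = _minimize_neldermead(fun, x0, args, callback, bounds=bounds,
                               **options)
    fsim[k] = func(sim[k])
              ~~~~^^^^^^^^
    fx = function(np.copy(x), *(wrapper_args + args))
  File "fit.py", line 27, in cost
    a=render(C[n],M[t],p[0]/100,p[1]/100,p[2] if yaw else 0,z); v.append(1-(a&ms[n]).sum()/(a|ms[n]).sum())
  File "fit.py", line 13, in render
    R=cv2.Rodrigues(np.array([0,0,yaw]))[0]
      ~~~~~~~~~~~~~^^^^^^^^^^^^^^^^^^^^^
cv2.error: OpenCV(4.12.0) /io/opencv/modules/calib3d/src/calibration_base.cpp:151: error: (-210:Unsupported format or combination of formats) The matrices must have 32f or 64f data type in function 'Rodrigues'
```

```bash
sed -i 's/np.array(\[0,0,yaw\])/np.array([0,0,yaw],float)/' fit.py
python3 - <<'E'
from fit import *
np.set_printoptions(precision=4,suppress=True)
C={n:get_image(n) for n in('side','top')}
for t,p,z,y in [('pot',(.506,-.328),0,False),('pedestal',(.56,-.124),0,False),('scoop',(.514,.324,0),0,True)]:
    print(t,*fit(t,C,p,z,yaw=y),*[fit(t,C,p,z,(n,),yaw=y)[0] for n in C])
print('vase',fit('vase',C,(.54,.138),0,('side',)))
img=C['top']['image']
sub=img[205:265,118:152].max(2); m=(sub<60).astype(np.uint8); n,l,st,ce=cv2.connectedComponentsWithStats(m)
print([(ce[i]+[118,205],st[i,4],onz(C['top'],ce[i]+[118,205],.012)[:2]) for i in range(1,n)])
E
```

```text
pot [ 0.5099 -0.3323] {'side': np.float64(0.132), 'top': np.float64(0.093)} [ 0.5128 -0.3397] [ 0.5093 -0.3314]
pedestal [ 0.5728 -0.1313] {'side': np.float64(1.0), 'top': np.float64(0.033)} [ 0.56  -0.124] [ 0.5728 -0.1313]
scoop [0.5209 0.3246 0.1576] {'side': np.float64(0.112), 'top': np.float64(0.146)} [0.5207 0.3259 0.1272] [0.521  0.324  0.1546]
vase (array([0.5394, 0.1398]), {'side': np.float64(0.502)})
[(array([139., 218.]), np.int32(1), array([0.5666, 0.3225])), (array([141., 218.]), np.int32(1), array([0.5666, 0.3177])), (array([130.2941, 222.1765]), np.int32(17), array([0.556 , 0.3425])), (array([140.8571, 221.8571]), np.int32(7), array([0.5572, 0.3174])), (array([141.5833, 230.75  ]), np.int32(12), array([0.5356, 0.3142])), (array([146., 227.]), np.int32(1), array([0.5449, 0.3043])), (array([131.1667, 231.6111]), np.int32(18), array([0.5332, 0.3388])), (array([146. , 230.5]), np.int32(2), array([0.5364, 0.3038])), (array([147., 236.]), np.int32(1), array([0.5231, 0.3006]))]
```

```bash
python3 -m inch '{"dp":[[0.27,0.19,0],[0.27,0.19,0],[0.27,0.19,0],[0.27,0.19,0],[0.27,0.19,0],[0.27,0.19,0],[0.27,0.19,0],[0.27,0.19,0],[0.27,0.19,0]],"twist":[[0,0,0],[0,0,0],[0,0,0],[0,0,0],[0,0,0],[0,0,0],[0,0,0],[0,0,0],[0,0,0]],"claw":[0,0,0,0,0,0,0,0,0]}' 40
python3 -m inch '{"dp":[[0.13,0.3,0],[0.13,0.3,0],[0.13,0.3,0],[0.13,0.3,0],[0.13,0.3,0],[0.13,0.3,0],[0.13,0.3,0]],"twist":[[0,0,0],[0,0,0],[0,0,0],[0,0,0],[0,0,0],[0,0,0],[0,0,0]],"claw":[0,0,0,0,0,0,0]}'
python3 -m inch '{"dp":[[-0.025,0.31,0],[-0.025,0.31,0],[-0.025,0.31,0],[-0.025,0.31,0],[-0.025,0.31,0],[-0.025,0.31,0],[-0.025,0.31,0]],"twist":[[0,0,-0.1],[0,0,-0.1],[0,0,-0.1],[0,0,-0.1],[0,0,-0.1],[0,0,-0.1],[0,0,-0.1]],"claw":[0,0,0,0,0,0,0]}'
python3 -m inch '{"dp":[[-0.025,0.31,0],[-0.025,0.31,0],[-0.025,0.31,0],[-0.025,0.31,0],[-0.025,0.31,0],[-0.025,0.31,0],[-0.025,0.31,0],[0,0,0],[0,0,0]],"twist":[[0,0,-0.05],[0,0,-0.05],[0,0,-0.05],[0,0,-0.05],[0,0,-0.04],[0,0,0],[0,0,0],[0,0,0],[0,0,0]],"claw":[0,0,0,0,0,0,0,0,0]}'
python3 -c "
from h import *
print(sense()['joint_positions'])"
```

```text
time: 3.2
eef_pos: [0.456, -0.4486, 0.2316]
tcp_rot: [0.993, 0.122, 0.0, 0.0]
force: [0.1, -0.4, 0.6]
gripper_width: 0.0851
grip_force: 0.0
time: 3.78
eef_pos: [0.5643, -0.1961, 0.2317]
tcp_rot: [0.993, 0.122, 0.0, 0.0]
force: [1.1, 0.6, -0.1]
gripper_width: 0.0851
grip_force: 0.0
time: 4.37
eef_pos: [0.5424, 0.0642, 0.2317]
tcp_rot: [0.996, 0.086, 0.0, 0.0]
force: [0.1, 0.4, -0.7]
gripper_width: 0.0853
grip_force: 0.0
time: 5.12
eef_pos: [0.5204, 0.326, 0.2313]
tcp_rot: [0.997, 0.077, -0.0, -0.001]
force: [-1.0, -0.1, -0.8]
gripper_width: 0.0853
grip_force: 0.0
[-0.30058712  0.40575005 -0.43909591  1.66665698  0.18697795  1.11083109
 -2.20742746]
```

```bash
python3 -m inch '{"dp":[[0,0,-0.3],[0,0,-0.3],[0,0,-0.3],[0,0,-0.3],[0,-0.01,-0.3],[0,0,-0.2],[0,0,-0.14],[0,0,0]],"twist":[[0,0,0],[0,0,0],[0,0,0],[0,0,0],[0,0,0],[0,0,0],[0,0,0],[0,0,0]],"claw":[0,0,0,0,0,0,0,0]}' 30
python3 -m inch '{"dp":[[0,0,0],[0,0,0],[0,0,0],[0,0,0],[0,0,0],[0,0,0],[0,0,0],[0,0,0]],"twist":[[0,0,0],[0,0,0],[0,0,0],[0,0,0],[0,0,0],[0,0,0],[0,0,0],[0,0,0]],"claw":[0.15,0.3,0.45,0.6,0.8,1,1,1]}' 30
```

```text
time: 5.78
eef_pos: [0.5202, 0.3178, 0.0066]
tcp_rot: [0.997, 0.074, -0.003, 0.003]
force: [-0.3, -0.3, 0.6]
gripper_width: 0.0853
grip_force: 0.0
time: 6.45
eef_pos: [0.5232, 0.3227, 0.0128]
tcp_rot: [0.997, 0.075, 0.002, -0.001]
force: [0.7, -0.2, 7.2]
gripper_width: 0.0555
grip_force: 34.5
```

Run:
```python
from h import *
t=get_image('top');s=get_image('side')
a=cv2.resize(t['image'][180:280,90:250],None,fx=5,fy=5)
b=cv2.resize(s['image'][280:400,160:320],None,fx=4,fy=4)
cv2.imwrite('pics/b.png',cv2.cvtColor(np.vstack([cv2.resize(a,(480,300)),cv2.resize(b,(400,300)) if 0 else cv2.resize(b,(480,300))]),cv2.COLOR_RGB2BGR))
```

```text
(no output)
```

View pics/b.png

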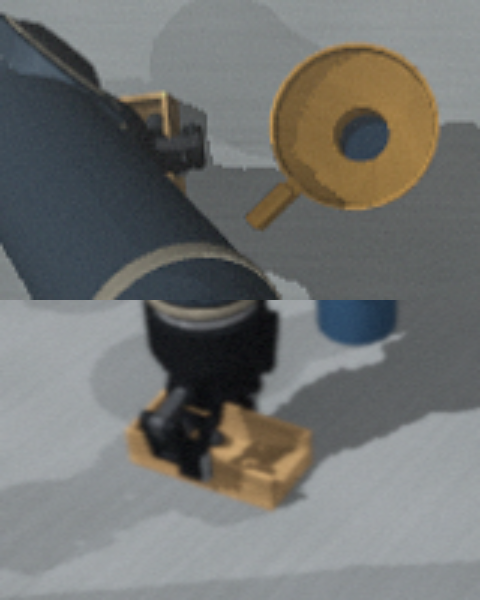

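The side view (lower half) shows the fingers across the scoop's walls near mid-length, around (190,450), with the ramp and lip to the right. The top view shows the funnel undisturbed. I'll lift and carry.

```bash
python3 -m inch '{"dp":[[0,0,0.1],[0,0,0.2],[0,0,0.3],[0,0,0.3],[0,0,0.3],[0,0,0.3],[0,0,0.2],[0,0,0.07],[0,0,0]],"twist":[[0,0,0],[0,0,0],[0,0,0],[0,0,0],[0,0,0],[0,0,0],[0,0,0],[0,0,0],[0,0,0]],"claw":[1,1,1,1,1,1,1,1,1]}' 40
python3 -m inch '{"dp":[[0.05,-0.1,0],[0.11,-0.207,0],[0.11,-0.207,0],[0.11,-0.207,0],[0.11,-0.207,0],[0.11,-0.207,0],[0.11,-0.207,0],[0.06,-0.1,0],[0,0,0],[0,0,0]],"twist":[[0,0,0],[0,0,0],[0,0,0],[0,0,0],[0,0,0],[0,0,0],[0,0,0],[0,0,0],[0,0,0],[0,0,0]],"claw":[1,1,1,1,1,1,1,1,1,1]}'
python3 - <<'E'
from h import *
print(sense()['joint_positions'])
t=get_image('top');s=get_image('side')
cv2.imwrite('pics/c.png',cv2.cvtColor(np.vstack([cv2.resize(t['image'][150:280,100:290],(480,300)),cv2.resize(s['image'][140:320,180:380],(480,300))]),cv2.COLOR_RGB2BGR))
E
```

```text
time: 7.3
eef_pos: [0.5224, 0.3222, 0.2257]
tcp_rot: [0.997, 0.075, 0.002, -0.001]
force: [-0.6, 0.4, -2.5]
gripper_width: 0.0553
grip_force: 44.0
time: 8.13
eef_pos: [0.6134, 0.1476, 0.2208]
tcp_rot: [0.997, 0.074, -0.002, 0.0]
force: [0.3, 0.4, -2.6]
gripper_width: 0.0552
grip_force: 43.9
[-0.02444119  0.43617505 -0.38226941  1.63741671  0.17615517  1.1060613
 -1.87688688]
```

View pics/c.png

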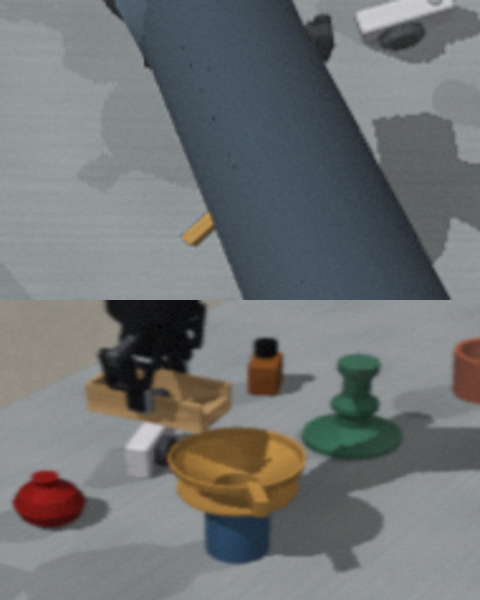

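The side view shows the scoop held level with its lip near crop (215,410), high beside the funnel. The top view is hidden by the arm. I'll check the lip's projected position and start the first part of the tilt.

```bash
python3 -c "
from h import *
c=get_image('side');print(proj(c,[[.557,.139,.228],[.538,.139,.162]]))"
python3 -m inch '{"dp":[[0.004,0.002,-0.02],[0.004,0.002,-0.03],[0.005,0.002,-0.03],[0.005,0.002,-0.03],[0.005,0.002,-0.02],[0,0,0]],"twist":[[0.135,-0.89,0],[0.135,-0.89,0],[0.135,-0.89,0],[0.135,-0.89,0],[0.135,-0.89,0],[0,0,0]],"claw":[1,1,1,1,1,1]}' 50
```

```text
[[270.96315157 204.49040307]
 [278.75282665 233.44659189]]
time: 8.78
eef_pos: [0.611, 0.1506, 0.2042]
tcp_rot: [0.973, 0.075, 0.219, -0.016]
force: [-1.5, -0.5, -3.7]
gripper_width: 0.0553
grip_force: 55.4
```

```bash
python3 -m inch '{"dp":[[-0.006,-0.004,0.021],[-0.006,-0.004,0.021],[-0.008,-0.004,0.021],[-0.01,-0.002,0.021],[-0.01,-0.002,0.021],[-0.01,-0.002,0.021],[-0.01,-0.002,0.021],[-0.01,-0.002,0.021],[-0.01,-0.002,0.021],[-0.01,-0.002,0.021]],"twist":[[0.08,-0.52,0],[0.08,-0.52,0],[0.08,-0.52,0],[0.08,-0.52,0],[0.08,-0.52,0],[0.08,-0.52,0],[0.08,-0.52,0],[0.08,-0.52,0],[0.08,-0.52,0],[0.08,-0.52,0]],"claw":[1,1,1,1,1,1,1,1,1,1]}'
python3 -m inch '{"dp":[[-0.012,-0.002,0.012],[-0.012,-0.002,0.012],[-0.012,-0.002,0.012],[-0.012,-0.002,0.012],[0,0,0],[0,0,0],[0,0,0],[0,0,0]],"twist":[[0.07,-0.45,0],[0.07,-0.45,0],[0.07,-0.45,0],[0.07,-0.45,0],[0,0,0],[0,0,0],[0,0,0],[0,0,0]],"claw":[1,1,1,1,1,1,1,1]}'
python3 - <<'E'
from h import *
print(sense()['joint_positions'])
s=get_image('side')
cv2.imwrite('pics/d.png',cv2.cvtColor(cv2.resize(s['image'][140:320,180:380],(800,600),interpolation=cv2.INTER_CUBIC),cv2.COLOR_RGB2BGR))
E
```

```text
time: 9.62
eef_pos: [0.6157, 0.1438, 0.315]
tcp_rot: [0.91, 0.076, 0.406, -0.027]
force: [0.1, -0.5, -0.7]
gripper_width: 0.0552
grip_force: 55.5
time: 10.28
eef_pos: [0.6089, 0.1377, 0.3691]
tcp_rot: [0.891, 0.078, 0.446, -0.028]
force: [-0.5, 0.2, -2.0]
gripper_width: 0.0554
grip_force: 55.5
[-0.23157868 -0.03439779 -0.14321065  2.1427925   0.98468522  0.21182529
 -2.65990164]
```

View pics/d.png

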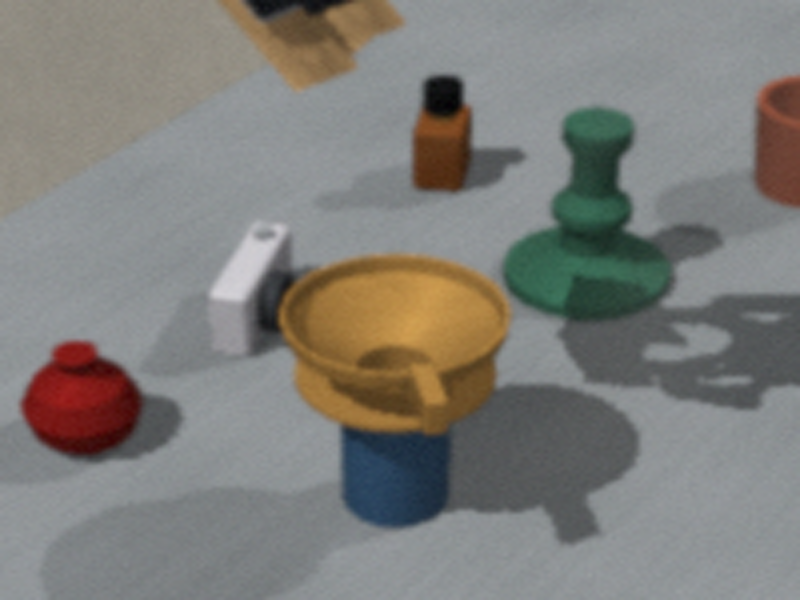

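The side view shows the scoop tipped at the top of the crop, around (330,40). The arm rose because a wrist joint reached its limit. No pebbles show on the table around the vase at (395,460). I'll level the scoop and check where they are.

```bash
python3 -m inch '{"dp":[[0,0,0],[0,0,0],[0,0,0],[0,0,0],[0,0,0],[0,0,0],[0,0,0],[0,0,0],[0,0,0],[0,0,0]],"twist":[[-0.14,0.92,0],[-0.14,0.92,0],[-0.14,0.92,0],[-0.14,0.92,0],[-0.14,0.92,0],[-0.14,0.92,0],[-0.14,0.92,0],[-0.14,0.92,0],[-0.14,0.92,0],[-0.14,0.92,0]],"claw":[1,1,1,1,1,1,1,1,1,1]}'
python3 -m inch '{"dp":[[0,0.15,0],[0,0.3,0],[0,0.3,0],[0,0.3,0],[0,0.3,0],[0,0.15,0],[0,0,0],[0,0,0]],"twist":[[0,0,0],[0,0,0],[0,0,0],[0,0,0],[0,0,0],[0,0,0],[0,0,0],[0,0,0]],"claw":[1,1,1,1,1,1,1,1]}'
python3 - <<'E'
from h import *
print(sense()['joint_positions'],sense()['tcp_rot'])
t=get_image('top');s=get_image('side')
cv2.imwrite('pics/e.png',cv2.cvtColor(np.vstack([cv2.resize(t['image'][120:300,80:300],(600,300)),cv2.resize(s['image'][60:300,80:380],(600,300))]),cv2.COLOR_RGB2BGR))
for n in('side','top'): print(n,[(np.round(q['uv'],1).tolist(),round(q['conf'],2)) for q in recognise(n,'pebble0_center')])
E
```

```text
time: 11.17
eef_pos: [0.6129, 0.1313, 0.3714]
tcp_rot: [0.995, 0.085, 0.058, 0.008]
force: [-0.1, 0.3, -1.8]
gripper_width: 0.0552
grip_force: 55.4
time: 11.83
eef_pos: [0.6122, 0.3129, 0.3698]
tcp_rot: [0.994, 0.087, 0.059, 0.008]
force: [0.6, -0.9, -1.7]
gripper_width: 0.0552
grip_force: 55.4
[-0.48728506  0.36453318 -0.11080633  1.38345655  0.11536883  1.30101223
 -2.01160842] [0.99444275 0.08656937 0.05932073 0.00839124]
side []
top []
```

View pics/e.png

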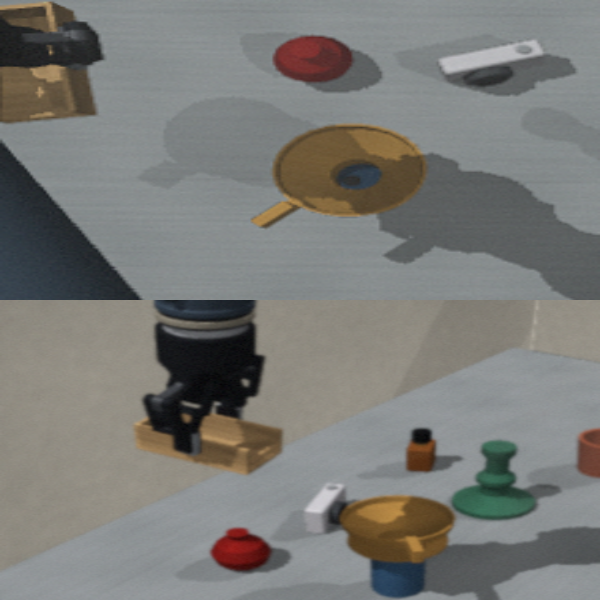

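Run:
```python
from h import *
from scipy.spatial.transform import Rotation as R
print((R.from_quat([.997,.075,.002,-.001])*R.from_quat(sense()['tcp_rot']).inv()).as_rotvec()*10)
t=get_image('top');g=t['image'].astype(int)
p=proj(t,[[.538,.139,.014]])[0];print(p)
c,r=p.astype(int); print(g[r-8:r+9,c-10:c+11].sum(2)//3)
```

```text
[ 0.10497654  1.17915862 -0.17494975]
[214.71111346 230.81581339]
[[62 53 49 54 50 52 61 60 63 65 66 66 63 66 68 68 70 66 68 69 72]
 [55 55 48 49 51 61 63 63 66 61 65 63 67 62 61 63 68 73 69 70 71]
 [57 50 53 50 59 66 68 66 65 63 68 65 61 63 66 61 64 68 70 66 69]
 [54 50 52 53 57 54 52 58 66 68 64 65 61 63 70 61 67 69 72 66 69]
 [50 48 50 42 49 50 49 52 62 64 67 58 65 63 60 63 66 65 68 70 71]
 [51 49 40 49 53 44 49 42 54 62 66 63 67 63 63 66 70 71 69 67 70]
 [50 49 53 48 52 51 54 41 61 70 60 64 63 59 61 71 67 70 68 66 67]
 [49 59 42 48 51 51 48 45 63 65 62 63 63 64 66 70 65 66 67 69 66]
 [48 62 53 50 48 45 52 56 62 65 63 65 61 66 68 68 69 63 68 69 67]
 [61 65 62 63 58 57 56 66 62 62 63 62 66 71 72 70 69 66 64 69 68]
 [76 73 67 63 63 66 62 61 61 56 70 63 71 65 70 69 68 67 68 64 68]
 [73 80 74 67 73 69 61 60 69 64 74 68 71 67 69 71 69 67 69 68 67]
 [77 76 73 75 79 68 68 70 70 73 64 64 69 70 66 68 67 65 69 64 67]
 [75 75 76 71 73 70 75 72 71 66 67 64 71 68 67 65 67 70 66 64 68]
 [79 71 74 72 72 68 71 68 67 70 64 67 73 69 66 71 66 70 66 66 65]
 [74 75 74 71 72 72 72 70 70 71 71 68 68 69 65 69 67 68 66 67 66]
 [85 73 71 69 70 72 70 69 73 68 66 68 70 68 70 71 69 69 66 70 71]]
```

```bash
python3 -m inch '{"dp":[[-0.04,0.004,-0.15],[-0.08,0.009,-0.28],[-0.08,0.009,-0.3],[-0.08,0.009,-0.3],[-0.08,0.009,-0.3],[-0.08,0.009,-0.3],[-0.08,0.009,-0.3],[-0.08,0.009,-0.3],[-0.08,0.009,-0.3],[-0.06,0.006,-0.25]],"twist":[[0.01,0.118,-0.017],[0.01,0.118,-0.017],[0.01,0.118,-0.017],[0.01,0.118,-0.017],[0.01,0.118,-0.017],[0.01,0.118,-0.017],[0.01,0.118,-0.017],[0.01,0.118,-0.017],[0.01,0.118,-0.017],[0.01,0.118,-0.017]],"claw":[1,1,1,1,1,1,1,1,1,1]}'
python3 -m inch '{"dp":[[0,0,0],[0,0,0],[0,0,0]],"twist":[[0,0,0],[0,0,0],[0,0,0]],"claw":[1,1,1]}'
```

```text
time: 12.92
eef_pos: [0.523, 0.3197, 0.036]
tcp_rot: [0.997, 0.076, 0.001, -0.001]
force: [0.0, 0.1, -2.5]
gripper_width: 0.055
grip_force: 55.4
time: 13.17
eef_pos: [0.5261, 0.3214, 0.0399]
tcp_rot: [0.997, 0.076, 0.004, -0.002]
force: [0.8, -0.7, -0.2]
gripper_width: 0.055
grip_force: 55.3
```

```bash
python3 -m inch '{"dp":[[0,0,-0.08],[0,0,-0.06],[0,0,-0.03],[0,0,-0.02],[0,0,0],[0,0,0]],"twist":[[0,0,0],[0,0,0],[0,0,0],[0,0,0],[0,0,0],[0,0,0]],"claw":[1,1,1,1,1,1]}'
python3 -c "
from h import *
print(sense()['eef_pos'],sense()['force'])"
```

```text
time: 13.67
eef_pos: [0.5239, 0.3211, 0.015]
tcp_rot: [0.997, 0.077, 0.002, -0.001]
force: [0.1, 0.0, -1.4]
gripper_width: 0.0551
grip_force: 55.4
[0.52388262 0.32105195 0.01499527] [ 1.46364851e-01  5.19166594e-04 -1.36954031e+00]
```

```bash
python3 -m inch '{"dp":[[0,0,-0.015],[0,0,-0.01],[0,0,0]],"twist":[[0,0,0],[0,0,0],[0,0,0]],"claw":[1,1,1]}'
python3 -m inch '{"dp":[[0,0,0],[0,0,0],[0,0,0],[0,0,0],[0,0,0],[0,0,0],[0,0,0],[0,0,0]],"twist":[[0,0,0],[0,0,0],[0,0,0],[0,0,0],[0,0,0],[0,0,0],[0,0,0],[0,0,0]],"claw":[0.3,0.2,0.1,0,0,0,0,0]}'
python3 -m inch '{"dp":[[0,0,0.1],[0,0,0.2],[0,0,0.3],[0,0,0.3],[0,0,0.3],[0,0,0.3],[0,0,0.3],[0,0,0.2],[0,0,0]],"twist":[[0,0,0],[0,0,0],[0,0,0],[0,0,0],[0,0,0],[0,0,0],[0,0,0],[0,0,0],[0,0,0]],"claw":[0,0,0,0,0,0,0,0,0]}'
python3 -c "
from h import *
print(sense()['joint_positions'])"
```

```text
time: 13.92
eef_pos: [0.5241, 0.3213, 0.0129]
tcp_rot: [0.997, 0.077, 0.002, -0.002]
force: [-1.3, -0.7, 3.8]
gripper_width: 0.055
grip_force: 56.0
time: 14.58
eef_pos: [0.5238, 0.321, 0.0119]
tcp_rot: [0.997, 0.077, 0.002, -0.001]
force: [0.2, 0.3, 0.0]
gripper_width: 0.0854
grip_force: 0.0
time: 15.33
eef_pos: [0.5263, 0.3229, 0.2598]
tcp_rot: [0.997, 0.077, 0.008, -0.005]
force: [1.0, 0.5, 0.7]
gripper_width: 0.0855
grip_force: 0.0
[-0.50121013  0.34920679 -0.15447311  1.64961156  0.05866153  1.12964934
 -2.08815406]
```

```bash
python3 -m inch '{"dp":[[-0.04,-0.1,0],[-0.04,-0.1,0],[-0.04,-0.1,0],[-0.04,-0.1,0],[-0.04,-0.1,0],[-0.04,-0.1,0],[-0.04,-0.1,0],[-0.04,-0.1,0],[-0.04,-0.1,0],[-0.03,-0.1,0]],"twist":[[0,0,1],[0,0,1],[0,0,1],[0,0,1],[0,0,1],[0,0,1],[0,0,1],[0,0,1],[0,0,1],[0,0,1]],"claw":[0,0,0,0,0,0,0,0,0,0]}'
python3 -m inch '{"dp":[[0,0,0],[0,0,0],[0,0,0],[0,0,0],[0,0,0],[0,0,0],[0,0,0],[0,0,0],[0,0,0],[0,0,0]],"twist":[[0,0,1],[0,0,1],[0,0,1],[0,0,1],[0,0,1],[0,0,1],[0,0,1],[0,0,1],[0,0,1],[0,0,1]],"claw":[0,0,0,0,0,0,0,0,0,0]}'
python3 -m inch '{"dp":[[0,0,0],[0,0,0],[0,0,0],[0,0,0],[0,0,0]],"twist":[[0,0,1],[0,0,1],[0,0,0.2],[0,0,0],[0,0,0]],"claw":[0,0,0,0,0]}'
python3 - <<'E'
from fit import *
from scipy.spatial.transform import Rotation as R
np.set_printoptions(precision=4,suppress=True)
for i in range(3):
  C={'side':get_image('side')}
  s=sense();print(s['eef_pos'],s['tcp_rot'])
print(s['joint_positions'])
f,e=fit('funnel',C,(.538,.139,-.755),.082,('side',),yaw=True);print(f,e)
w=-f[2]; 
Rt=R.from_euler('z',f[2])*R.from_euler('x',np.pi)
for k in(0,np.pi): print(((R.from_euler('z',f[2]+k)*R.from_euler('x',np.pi))*R.from_quat(s['tcp_rot']).inv()).as_rotvec()*10)
E
```

```text
time: 16.17
eef_pos: [0.4761, 0.2002, 0.252]
tcp_rot: [0.837, 0.547, 0.001, -0.002]
force: [0.6, -0.9, 0.5]
gripper_width: 0.0853
grip_force: 0.0
time: 17.0
eef_pos: [0.4766, 0.2008, 0.252]
tcp_rot: [0.472, 0.882, -0.0, -0.002]
force: [1.0, -0.5, 0.3]
gripper_width: 0.0854
grip_force: 0.0
time: 17.42
eef_pos: [0.4768, 0.2008, 0.252]
tcp_rot: [0.376, 0.927, -0.001, -0.002]
force: [0.5, -0.2, 0.7]
gripper_width: 0.0852
grip_force: 0.0
[0.4769 0.2009 0.252 ] [ 0.3756  0.9268 -0.0005 -0.0023]
[0.4769 0.2009 0.252 ] [ 0.3754  0.9269 -0.0005 -0.0023]
[0.4769 0.2009 0.252 ] [ 0.3752  0.9269 -0.0005 -0.0023]
[-0.0861  0.2285 -0.4609  1.854   0.1105  1.0884  0.2133]
[ 0.5403  0.1378 -0.7436] {'side': np.float64(0.042)}
[ -0.0724   0.0122 -31.159 ]
[-0.0079 -0.0465  0.2568]
```

```bash
python3 -m inch '{"dp":[[0.012,-0.048,-0.05],[0,0,-0.15],[0,0,-0.2],[0,0,-0.2],[0,0,-0.15],[0,0,-0.1],[0,0,-0.025],[0,0,0],[0,0,0]],"twist":[[0,0,0.18],[0,0,0],[0,0,0],[0,0,0],[0,0,0],[0,0,0],[0,0,0],[0,0,0],[0,0,0]],"claw":[0,0,0,0,0,0,0,0,0]}' 20
python3 - <<'E'
from h import *
s=sense();print(s['eef_pos'],s['force'])
t=get_image('top');S=get_image('side')
cv2.imwrite('pics/f.png',cv2.cvtColor(np.hstack([cv2.resize(t['image'][190:270,160:250],(400,400),interpolation=3),cv2.resize(S['image'][170:310,220:340],(400,400),interpolation=3)]),cv2.COLOR_RGB2BGR))
E
```

```text
time: 18.37
eef_pos: [0.4789, 0.1956, 0.1476]
tcp_rot: [0.366, 0.93, -0.0, -0.002]
force: [-0.7, 0.7, 0.7]
gripper_width: 0.0854
grip_force: 0.0
[0.47889736 0.19558964 0.14758829] [-0.70048177  0.67365987  0.74242337]
```

View pics/f.png

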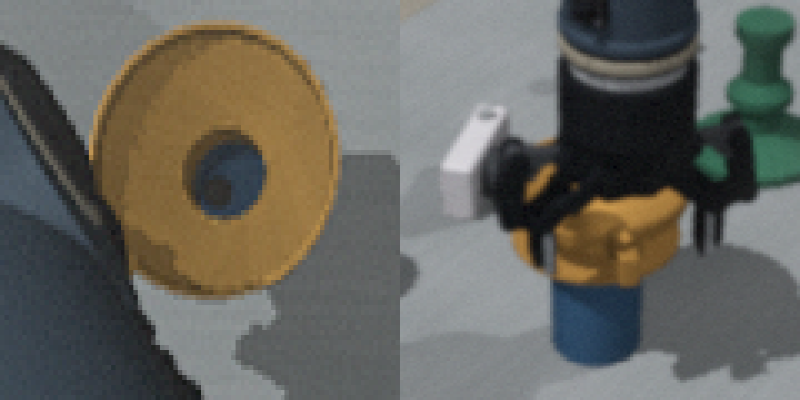

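The fingers stand either side of the tab at side-crop x≈540 and 710, with the tab at about 625. In the top crop a pebble shows through the funnel's bore at (215,190). I'll close the fingers and lift.

```bash
python3 -m inch '{"dp":[[0,0,0],[0,0,0],[0,0,0],[0,0,0],[0,0,0],[0,0,0],[0,0,0],[0,0,0],[0,0,0],[0,0,0]],"twist":[[0,0,0],[0,0,0],[0,0,0],[0,0,0],[0,0,0],[0,0,0],[0,0,0],[0,0,0],[0,0,0],[0,0,0]],"claw":[0.3,0.5,0.6,0.7,0.75,0.8,0.85,0.9,1,1]}' 20
python3 -m inch '{"dp":[[0,0,0],[0,0,0]],"twist":[[0,0,0],[0,0,0]],"claw":[1,1]}' 80
python3 -m inch '{"dp":[[0,0,0.03],[0,0,0.06],[0,0,0.08],[0,0,0.1],[0,0,0.15],[0,0,0.2],[0,0,0.2],[0,0,0.15],[0,0,0.05],[0,0,0]],"twist":[[0,0,0],[0,0,0],[0,0,0],[0,0,0],[0,0,0],[0,0,0],[0,0,0],[0,0,0],[0,0,0],[0,0,0]],"claw":[1,1,1,1,1,1,1,1,1,1]}'
```

```text
time: 19.3
eef_pos: [0.4786, 0.1953, 0.147]
tcp_rot: [0.366, 0.93, -0.0, -0.002]
force: [0.5, -0.2, 0.2]
gripper_width: 0.0116
grip_force: 22.6
time: 19.47
eef_pos: [0.4785, 0.1953, 0.1471]
tcp_rot: [0.366, 0.93, -0.0, -0.002]
force: [-0.6, 0.4, 0.8]
gripper_width: 0.0104
grip_force: 81.2
time: 20.3
eef_pos: [0.4791, 0.1956, 0.2715]
tcp_rot: [0.367, 0.93, 0.001, -0.001]
force: [0.6, -0.4, -2.6]
gripper_width: 0.0103
grip_force: 81.1
```

Run:
```python
from fit import *
np.set_printoptions(precision=4,suppress=True)
s=sense();print(s['eef_pos'],s['gripper_width'])
C={'side':get_image('side'),'top':get_image('top')}
z=s['eef_pos'][2]-.147+.082
print(z,fit('funnel',C,(.539,.138,-.755),z,('side',),yaw=True))
print('vase',fit('vase',C,(.539,.139),0,('side',)),fit('vase',C,(.539,.139),0,('top',)))
save(C['side'],'g.png')
for n in C: print(n,[(np.round(q['uv'],1).tolist(),round(q['conf'],2)) for q in recognise(n,'pebble0_center')])
t,S=C['top'],C['side']
cv2.imwrite('pics/g.png',cv2.cvtColor(np.hstack([cv2.resize(t['image'][170:290,90:270],(400,400),interpolation=3),cv2.resize(S['image'][130:310,180:360],(400,400),interpolation=3)]),cv2.COLOR_RGB2BGR))
```

```text
[0.4791 0.1956 0.2715] 0.010328624078207746
0.20647078849369566 (array([ 0.5394,  0.1402, -0.7609]), {'side': np.float64(0.591)})
vase (array([0.5406, 0.1368]), {'side': np.float64(0.071)}) (array([0.5403, 0.1379]), {'top': np.float64(0.758)})
side [([384.2, 181.6], 0.57)]
top []
```

View pics/g.png

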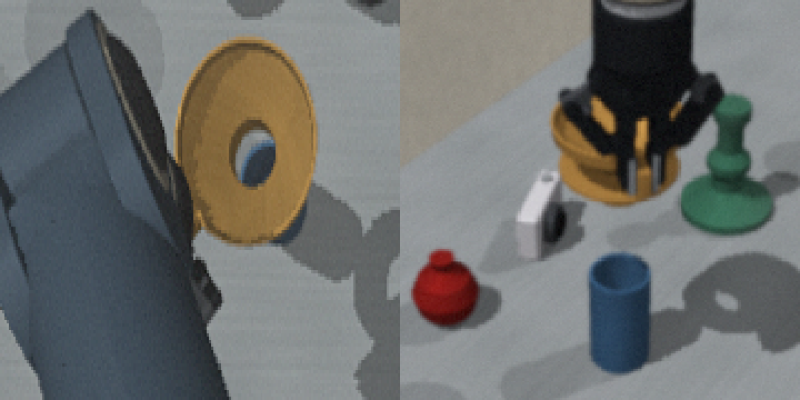

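The funnel is clear of the vase: funnel at side-crop (615,150), vase upright at (620,310). In the top crop the table around the vase is clean. I'll carry it to the pot.

```bash
python3 -m inch '{"dp":[[0.02,-0.15,0],[0.05,-0.27,0],[0.05,-0.29,0],[0.05,-0.29,0],[0.05,-0.29,0],[0.05,-0.29,0],[0.05,-0.29,0],[0.02,-0.17,0]],"twist":[[0,0,0],[0,0,0],[0,0,0],[0,0,0],[0,0,0],[0,0,0],[0,0,0],[0,0,0]],"claw":[1,1,1,1,1,1,1,1]}'
python3 -m inch '{"dp":[[-0.08,-0.27,0],[-0.08,-0.27,0],[-0.08,-0.27,0],[-0.08,-0.27,0],[-0.08,-0.27,0],[-0.08,-0.27,0],[-0.06,-0.15,0],[-0.04,-0.1,0],[0,0,0],[0,0,0]],"twist":[[0,0,0],[0,0,0],[0,0,0],[0,0,0],[0,0,0],[0,0,0],[0,0,0],[0,0,0],[0,0,0],[0,0,0]],"claw":[1,1,1,1,1,1,1,1,1,1]}'
python3 - <<'E'
from fit import *
np.set_printoptions(precision=4,suppress=True)
C={'side':get_image('side'),'top':get_image('top')}
s=sense();p=s['eef_pos'];print(p,s['tcp_rot'],s['joint_positions'])
z=p[2]-.147+.082
for n in C:
  print(n,z,fit('funnel',C,(p[0]+.06,p[1]-.057,-.755),z,(n,),yaw=True), 'pot',fit('pot',C,(.51,-.332),0,(n,)))
v=masks_of('top','vase'); print(len(v), fit('vase',C,(.54,.138),0,('top',)))
u=proj(C['top'],[[.54,.138,.014]])[0];print(u)
g=C['top']['image'].astype(int);c,r=u.astype(int)
cv2.imwrite('pics/h.png',cv2.cvtColor(np.hstack([cv2.resize(C['top']['image'][r-20:r+20,c-20:c+20],(400,400),interpolation=3),cv2.resize(C['top']['image'][140:320,90:290],(400,400),interpolation=3)]),cv2.COLOR_RGB2BGR))
E
```

```text
time: 21.32
eef_pos: [0.5192, -0.0544, 0.2687]
tcp_rot: [0.369, 0.93, -0.001, -0.002]
force: [0.0, -1.1, -1.9]
gripper_width: 0.0107
grip_force: 81.1
time: 22.15
eef_pos: [0.4494, -0.2739, 0.2688]
tcp_rot: [0.367, 0.93, -0.0, -0.003]
force: [-0.1, 0.7, -1.8]
gripper_width: 0.0105
grip_force: 81.1
[ 0.4503 -0.2724  0.2691] [ 0.3653  0.9309  0.     -0.0026] [ 0.5859  0.2014 -0.1429  1.8268  0.032   1.1209  1.2545]
side 0.2040549966021455 (array([ 0.5104, -0.3175, -0.6992]), {'side': np.float64(0.332)}) pot (array([ 0.51 , -0.332]), {'side': np.float64(1.0)})
top 0.2040549966021455 (array([ 0.5107, -0.3278, -0.7409]), {'top': np.float64(0.646)}) pot (array([ 0.5093, -0.2981]), {'top': np.float64(0.754)})
1 (array([0.5382, 0.1389]), {'top': np.float64(0.115)})
[215.1577 230.002 ]
```

View pics/h.png

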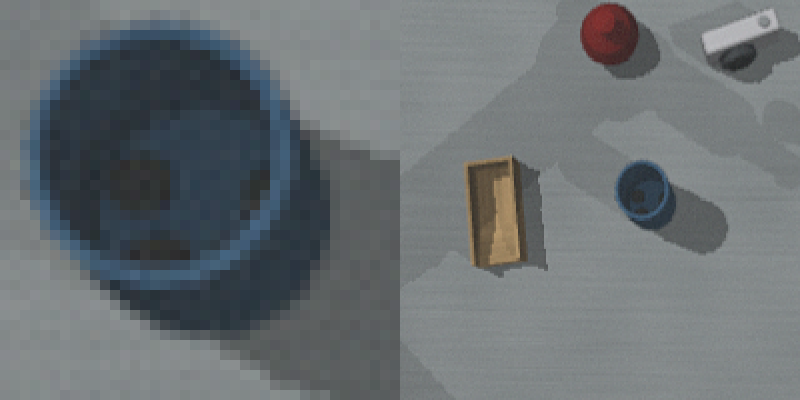

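The left crop shows three pebbles on the vase's floor, at (140,185), (160,250) and (255,190). A fourth could be hidden behind the near wall. The scoop is empty and level and no stray pebbles show. I'll refine the pot and candlestick poses by colour in the saved first pictures.

Run:
```python
import fit as F
from fit import *
np.set_printoptions(precision=4,suppress=True)
C={'side':get_image('side'),'top':get_image('top')}
def seg(n,box,lo,hi):
    h=cv2.cvtColor(cv2.imread(f'pics/a_{n}.png'),cv2.COLOR_BGR2HSV); m=cv2.inRange(h,lo,hi)
    k=np.zeros_like(m); x0,x1,y0,y1=box; k[y0:y1,x0:x1]=m[y0:y1,x0:x1]
    c,_=cv2.findContours(k,0,1); c=max(c,key=cv2.contourArea); o=np.zeros_like(k); cv2.drawContours(o,[c],-1,1,-1); return o>0
def run(t,boxes,lo,hi,p):
    ms={n:seg(n,b,lo,hi) for n,b in boxes.items()}
    F.masks_of=lambda n,t:[{'pixels':ms[n]}]
    for cams in (('side',),('top',),('side','top')): print(t,cams,*fit(t,C,p,0,cams))
run('pot',{'side':(360,410,150,210),'top':(390,450,215,275)},(0,90,40),(14,255,255),(.51,-.332))
run('pedestal',{'side':(295,360,165,245),'top':(295,360,190,250)},(50,70,20),(95,255,255),(.572,-.131))
```

```text
pot ('side',) [ 0.5112 -0.3369] {'side': np.float64(0.094)}
pot ('top',) [ 0.5098 -0.332 ] {'top': np.float64(0.096)}
pot ('side', 'top') [ 0.51   -0.3323] {'side': np.float64(0.098), 'top': np.float64(0.097)}
pedestal ('side',) [ 0.5772 -0.1361] {'side': np.float64(0.158)}
pedestal ('top',) [ 0.5745 -0.1323] {'top': np.float64(0.048)}
pedestal ('side', 'top') [ 0.5748 -0.1332] {'side': np.float64(0.174), 'top': np.float64(0.052)}
```

```bash
python3 -m inch '{"dp":[[0,-0.03,-0.06],[0,0,-0.12],[0,0,-0.2],[0,0,-0.2],[0,0,-0.2],[0,0,-0.15],[0,0,-0.1],[0,0,-0.05],[0,0,-0.03],[0,0,0]],"twist":[[0,0,0],[0,0,0],[0,0,0],[0,0,0],[0,0,0],[0,0,0],[0,0,0],[0,0,0],[0,0,0],[0,0,0]],"claw":[1,1,1,1,1,1,1,1,1,1]}'
python3 -m inch '{"dp":[[0,0,-0.03],[0,0,-0.025],[0,0,-0.02],[0,0,-0.015],[0,0,0],[0,0,0]],"twist":[[0,0,0],[0,0,0],[0,0,0],[0,0,0],[0,0,0],[0,0,0]],"claw":[1,1,1,1,1,1]}'
```

```text
time: 23.48
eef_pos: [0.4495, -0.2776, 0.1357]
tcp_rot: [0.366, 0.93, -0.0, -0.003]
force: [0.4, 0.1, -1.0]
gripper_width: 0.0104
grip_force: 81.1
time: 23.98
eef_pos: [0.4497, -0.2776, 0.1254]
tcp_rot: [0.366, 0.93, -0.0, -0.002]
force: [0.6, -0.6, -1.4]
gripper_width: 0.0105
grip_force: 81.1
```

```bash
python3 -m inch '{"dp":[[0,0,-0.015],[0,0,-0.01],[0,0,-0.01],[0,0,0],[0,0,0]],"twist":[[0,0,0],[0,0,0],[0,0,0],[0,0,0],[0,0,0]],"claw":[1,1,1,1,1]}'
python3 - <<'E'
from h import *
C={'side':get_image('side'),'top':get_image('top')}
cv2.imwrite('pics/i.png',cv2.cvtColor(np.hstack([cv2.resize(C['top']['image'][180:310,350:480],(400,400),interpolation=3),cv2.resize(C['side']['image'][110:230,320:440],(400,400),interpolation=3)]),cv2.COLOR_RGB2BGR))
E
```

```text
time: 24.4
eef_pos: [0.4497, -0.2775, 0.1221]
tcp_rot: [0.366, 0.93, -0.001, -0.002]
force: [-3.2, 2.3, 5.6]
gripper_width: 0.0101
grip_force: 82.4
```

View pics/i.png

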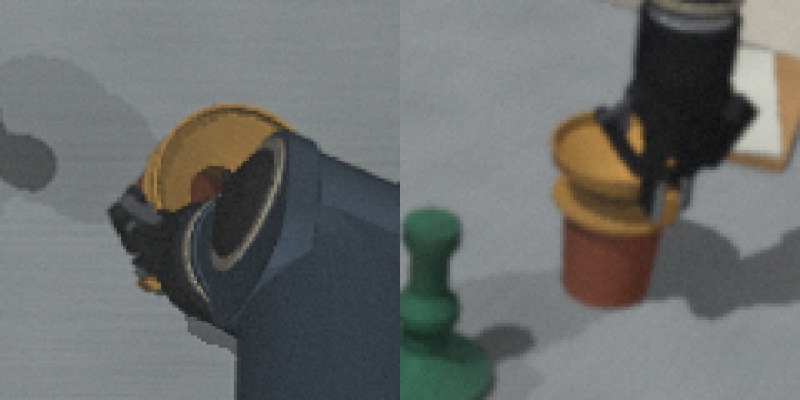

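The funnel is seated in the pot: its flange lies on the rim at side-crop (615,215), upright, and the contact force and height match. I'll release and retract.

```bash
python3 -m inch '{"dp":[[0,0,0.01],[0,0,0],[0,0,0],[0,0,0],[0,0,0],[0,0,0],[0,0,0],[0,0,0]],"twist":[[0,0,0],[0,0,0],[0,0,0],[0,0,0],[0,0,0],[0,0,0],[0,0,0],[0,0,0]],"claw":[0.8,0.6,0.4,0.2,0,0,0,0]}' 40
python3 -m inch '{"dp":[[0,0,0.1],[0,0,0.2],[0,0,0.3],[0,0,0.3],[0,0,0.3],[0,0,0.2],[0,0,0.1],[0,0,0]],"twist":[[0,0,0],[0,0,0],[0,0,0],[0,0,0],[0,0,0],[0,0,0],[0,0,0],[0,0,0]],"claw":[0,0,0,0,0,0,0,0]}'
python3 - <<'E'
from fit import *
np.set_printoptions(precision=4,suppress=True)
C={'side':get_image('side'),'top':get_image('top')}
print(fit('funnel',C,(.51,-.333,-.755),.057,('side',),yaw=True),sense()['eef_pos'],sense()['tcp_rot'])
for n in C: print(n,fit('pot',C,(.51,-.333),0,(n,)))
E
```

```text
time: 25.17
eef_pos: [0.4496, -0.2776, 0.1223]
tcp_rot: [0.366, 0.93, -0.0, -0.002]
force: [-0.2, -0.1, 1.0]
gripper_width: 0.0852
grip_force: 0.0
time: 25.83
eef_pos: [0.4512, -0.2783, 0.3059]
tcp_rot: [0.366, 0.93, -0.001, 0.001]
force: [0.1, 0.2, -1.2]
gripper_width: 0.0855
grip_force: 0.0
(array([ 0.509 , -0.3349, -0.7448]), {'side': np.float64(0.045)}) [ 0.449  -0.2772  0.301 ] [ 0.3664  0.9305 -0.0003 -0.0034]
side (array([ 0.51  , -0.3339]), {'side': np.float64(0.478)})
top (array([ 0.51 , -0.333]), {})
```

```bash
python3 - <<'E'
from fit import *
np.set_printoptions(precision=4,suppress=True)
C={'side':get_image('side'),'top':get_image('top')}
for n in C: print(n,fit('vase',C,(.54,.138),0,(n,)),fit('pedestal',C,(.574,-.132),0,(n,)))
E
python3 -m inch '{"dp":[[0.07,0.16,0],[0.14,0.315,0],[0.14,0.315,0],[0.14,0.315,0],[0.14,0.315,0],[0.14,0.315,0],[0.07,0.155,0]],"twist":[[0,0,0],[0,0,0],[0,0,0],[0,0,0],[0,0,0],[0,0,0],[0,0,0]],"claw":[0,0,0,0,0,0,0]}'
python3 -m inch '{"dp":[[-0.014,0.26,0],[-0.014,0.26,0],[-0.014,0.26,0],[-0.014,0.26,0],[-0.014,0.26,0],[-0.014,0.18,0],[-0.007,0.09,0],[0,0,0],[0,0,0]],"twist":[[0,0,0],[0,0,0],[0,0,0],[0,0,0],[0,0,0],[0,0,0],[0,0,0],[0,0,0],[0,0,0]],"claw":[0,0,0,0,0,0,0,0,0]}'
python3 - <<'E'
from fit import *
np.set_printoptions(precision=4,suppress=True)
C={'side':get_image('side')}
print(fit('pedestal',C,(.574,-.132),0,('side',)),fit('vase',C,(.54,.138),0,('side',)))
print(sense()['eef_pos'],sense()['tcp_rot'])
E
```

```text
side (array([0.5398, 0.1378]), {'side': np.float64(0.038)}) (array([ 0.574, -0.132]), {'side': np.float64(1.0)})
top (array([0.5378, 0.1394]), {'top': np.float64(0.179)}) (array([ 0.5722, -0.1313]), {'top': np.float64(0.032)})
time: 26.97
eef_pos: [0.5518, -0.0445, 0.3025]
tcp_rot: [0.363, 0.932, 0.001, -0.002]
force: [-0.1, 0.8, -0.2]
gripper_width: 0.0856
grip_force: 0.0
time: 27.72
eef_pos: [0.5397, 0.1367, 0.3022]
tcp_rot: [0.367, 0.93, -0.001, -0.002]
force: [0.4, -1.2, -0.2]
gripper_width: 0.0853
grip_force: 0.0
(array([ 0.5746, -0.135 ]), {'side': np.float64(0.179)}) (array([0.5405, 0.1377]), {'side': np.float64(0.046)})
[0.54   0.1352 0.3022] [ 0.3681  0.9298 -0.0009 -0.0022]
```

```bash
python3 -m inch '{"dp":[[-0.008,0.027,-0.15],[0,0,-0.28],[0,0,-0.3],[0,0,-0.3],[0,0,-0.3],[0,0,-0.3],[0,0,-0.25],[0,0,-0.15],[0,0,-0.063],[0,0,0]],"twist":[[0,0,0],[0,0,0],[0,0,0],[0,0,0],[0,0,0],[0,0,0],[0,0,0],[0,0,0],[0,0,0],[0,0,0]],"claw":[0,0,0,0,0,0,0,0,0,0]}' 20
python3 -m inch '{"dp":[[0,0,0],[0,0,0],[0,0,0],[0,0,0],[0,0,0],[0,0,0],[0,0,0],[0,0,0]],"twist":[[0,0,0],[0,0,0],[0,0,0],[0,0,0],[0,0,0],[0,0,0],[0,0,0],[0,0,0]],"claw":[0.1,0.15,0.2,0.25,0.3,0.4,0.6,1]}' 20
python3 -m inch '{"dp":[[0,0,0],[0,0,0],[0,0,0]],"twist":[[0,0,0],[0,0,0],[0,0,0]],"claw":[1,1,1]}' 50
python3 - <<'E'
from fit import *
np.set_printoptions(precision=4,suppress=True)
C={'side':get_image('side')}
print(fit('vase',C,(.54,.138),0,('side',)),sense()['eef_pos'],sense()['tcp_rot'])
E
```

```text
time: 28.7
eef_pos: [0.5378, 0.1391, 0.0495]
tcp_rot: [0.367, 0.93, -0.002, -0.004]
force: [0.2, -1.5, -0.2]
gripper_width: 0.0859
grip_force: 0.0
time: 29.37
eef_pos: [0.5389, 0.1403, 0.0526]
tcp_rot: [0.367, 0.93, -0.001, -0.002]
force: [-2.1, -2.9, 6.0]
gripper_width: 0.0612
grip_force: 20.3
time: 29.62
eef_pos: [0.5389, 0.1403, 0.0528]
tcp_rot: [0.367, 0.93, -0.001, -0.002]
force: [-1.6, -2.7, 7.8]
gripper_width: 0.0606
grip_force: 51.8
(array([0.5395, 0.1397]), {'side': np.float64(0.172)}) [0.5389 0.1403 0.0528] [ 0.3666  0.9304 -0.0007 -0.0016]
```

```bash
python3 -m inch '{"dp":[[0,0,0.04],[0,0,0.1],[0,0,0.2],[0,0,0.25],[0,0,0.25],[0,0,0.25],[0,0,0.25],[0,0,0.15],[0,0,0.06],[0,0,0]],"twist":[[0,0,0],[0,0,0],[0,0,0],[0,0,0],[0,0,0],[0,0,0],[0,0,0],[0,0,0],[0,0,0],[0,0,0]],"claw":[1,1,1,1,1,1,1,1,1,1]}' 50
python3 -m inch '{"dp":[[0.01,-0.08,0],[0.02,-0.15,0],[0.028,-0.22,0],[0.028,-0.22,0],[0.028,-0.22,0],[0.028,-0.22,0],[0.028,-0.22,0],[0.028,-0.22,0]],"twist":[[0,0,0],[0,0,0],[0,0,0],[0,0,0],[0,0,0],[0,0,0],[0,0,0],[0,0,0]],"claw":[1,1,1,1,1,1,1,1]}'
python3 -m inch '{"dp":[[0.028,-0.22,0],[0.025,-0.2,0],[0.02,-0.15,0],[0.012,-0.1,0],[0,-0.04,0],[0,0,0],[0,0,0],[0,0,0]],"twist":[[0,0,0],[0,0,0],[0,0,0],[0,0,0],[0,0,0],[0,0,0],[0,0,0],[0,0,0]],"claw":[1,1,1,1,1,1,1,1]}'
python3 - <<'E'
from fit import *
np.set_printoptions(precision=4,suppress=True)
C={'side':get_image('side'),'top':get_image('top')}
p=sense()['eef_pos'];print(p,sense()['tcp_rot'],sense()['force'])
z=p[2]-.0518
print(z,fit('vase',C,p[:2],z,('side',)),fit('pedestal',C,(.574,-.132),0,('side',)))
# pixel columns: vase and pedestal parts in side view
for t,zz in(('vase',0),('pedestal',0)):
    m=masks_of('side',t)[0]['pixels']; r=np.where(m.any(1))[0]; print(t,r[0],r[-1])
    print([(k,np.where(m[k])[0][[0,-1]].tolist()) for k in range(r[0],r[-1]+1,4)])
print('proj',proj(C['side'],[[p[0]+.001,p[1]-.001,z],[.5737,-.1326,.145],[.5737,-.1326,0]]))
E
```

```text
time: 30.55
eef_pos: [0.5392, 0.1413, 0.2394]
tcp_rot: [0.366, 0.93, 0.001, -0.001]
force: [0.6, 0.6, -4.5]
gripper_width: 0.0606
grip_force: 55.1
time: 31.22
eef_pos: [0.5607, -0.0475, 0.2347]
tcp_rot: [0.367, 0.93, -0.001, -0.005]
force: [0.8, 0.1, -3.0]
gripper_width: 0.0609
grip_force: 55.0
time: 31.88
eef_pos: [0.5724, -0.1283, 0.2369]
tcp_rot: [0.365, 0.931, 0.0, -0.003]
force: [0.6, 0.1, -3.9]
gripper_width: 0.0607
grip_force: 55.0
[ 0.5725 -0.1286  0.2372] [ 0.3652  0.9309 -0.0002 -0.0024] [ 0.6935  0.0142 -4.2068]
0.18543559519388547 (array([ 0.5702, -0.1265]), {'side': np.float64(0.105)}) (array([ 0.5745, -0.1347]), {'side': np.float64(0.193)})
vase 119 170
[(119, [330, 341]), (123, [326, 345]), (127, [323, 345]), (131, [321, 345]), (135, [321, 345]), (139, [321, 344]), (143, [321, 344]), (147, [320, 343]), (151, [319, 342]), (155, [319, 342]), (159, [319, 341]), (163, [318, 341]), (167, [321, 341])]
pedestal 173 235
[(173, [323, 331]), (177, [321, 337]), (181, [321, 337]), (185, [322, 335]), (189, [323, 334]), (193, [322, 334]), (197, [317, 335]), (201, [317, 337]), (205, [318, 337]), (209, [313, 337]), (213, [308, 344]), (217, [306, 347]), (221, [306, 347]), (225, [306, 347]), (229, [309, 345]), (233, [315, 341])]
proj [[329.7937 163.0873]
 [329.4183 176.5374]
 [326.251  222.7857]]
```

```bash
python3 -m inch '{"dp":[[0.002,-0.02,-0.03],[0,0,-0.06],[0,0,-0.07],[0,0,-0.06],[0,0,-0.03],[0,0,-0.02],[0,0,0],[0,0,0]],"twist":[[0,0,0],[0,0,0],[0,0,0],[0,0,0],[0,0,0],[0,0,0],[0,0,0],[0,0,0]],"claw":[1,1,1,1,1,1,1,1]}'
python3 - <<'E'
from fit import *
np.set_printoptions(precision=4,suppress=True)
C={'side':get_image('side'),'top':get_image('top')}
p=sense()['eef_pos'];print(p,sense()['tcp_rot'],sense()['force'])
# foot-only check of the pedestal in both views
th=np.linspace(0,2*np.pi,200)
for n in C:
    m=masks_of(n,'pedestal')
    if not m: continue
    m=m[0]['pixels']; ys,xs=np.where(m); print(n,'seen',xs.min(),xs.max(),ys.max())
    for q in((.5738,-.132),(.5722,-.1313),(.5745,-.134)):
        u=proj(C[n],np.vstack([np.c_[q[0]+.055*np.cos(th),q[1]+.055*np.sin(th),0*th+h] for h in(0,.005)])); print(q,u.min(0),u.max(0))
E
```

```text
time: 32.85
eef_pos: [0.5729, -0.1327, 0.2047]
tcp_rot: [0.366, 0.93, -0.0, -0.002]
force: [-0.2, 0.1, -3.3]
gripper_width: 0.0606
grip_force: 55.0
[ 0.5731 -0.1327  0.2052] [ 0.3664  0.9305 -0.0003 -0.0019] [ 0.1356 -0.0571 -3.7737]
side seen 306 347 235
(0.5738, -0.132) [305.2753 208.9999] [347.0835 236.1262]
(0.5722, -0.1313) [305.6458 209.3244] [347.49   236.4954]
(0.5745, -0.134) [305.4565 208.5547] [347.2138 235.6184]
top seen 304 346 242
(0.5738, -0.132) [303.3848 196.8824] [348.0457 241.1753]
(0.5722, -0.1313) [303.1002 197.5072] [347.7719 241.8204]
(0.5745, -0.134) [304.1923 196.6217] [348.8499 240.9049]
```

```bash
python3 -m inch '{"dp":[[-0.002,0.009,-0.015],[0,0,-0.015],[0,0,-0.015],[0,0,-0.01],[0,0,0],[0,0,0]],"twist":[[0,0,0],[0,0,0],[0,0,0],[0,0,0],[0,0,0],[0,0,0]],"claw":[1,1,1,1,1,1]}'
python3 -m inch '{"dp":[[0,0,-0.005],[0,0,-0.005],[0,0,0],[0,0,0]],"twist":[[0,0,0],[0,0,0],[0,0,0],[0,0,0]],"claw":[1,1,1,1]}'
```

```text
time: 33.55
eef_pos: [0.5725, -0.1317, 0.1981]
tcp_rot: [0.366, 0.93, -0.0, -0.002]
force: [-0.3, -0.4, -3.6]
gripper_width: 0.061
grip_force: 55.0
time: 33.88
eef_pos: [0.5727, -0.1317, 0.1979]
tcp_rot: [0.366, 0.93, -0.0, -0.002]
force: [-1.8, 0.4, 3.6]
gripper_width: 0.0605
grip_force: 55.4
```

```bash
python3 -m inch '{"dp":[[0,0,0],[0,0,0],[0,0,0]],"twist":[[0,0,0],[0,0,0],[0,0,0]],"claw":[1,1,1]}' 20
python3 -m inch '{"dp":[[0,0,0],[0,0,0],[0,0,0],[0,0,0],[0,0,0],[0,0,0],[0,0,0],[0,0,0],[0,0,0]],"twist":[[0,0,0],[0,0,0],[0,0,0],[0,0,0],[0,0,0],[0,0,0],[0,0,0],[0,0,0],[0,0,0]],"claw":[0.28,0.25,0.2,0.15,0.1,0,0,0,0]}'
python3 - <<'E'
from fit import *
np.set_printoptions(precision=4,suppress=True)
C={'side':get_image('side')}
print(fit('vase',C,(.5738,-.132),.145,('side',)),sense()['eef_pos'],sense()['force'])
E
```

```text
time: 34.13
eef_pos: [0.5728, -0.1318, 0.1978]
tcp_rot: [0.366, 0.93, -0.0, -0.002]
force: [-3.0, -0.4, 5.4]
gripper_width: 0.0608
grip_force: 55.6
time: 34.88
eef_pos: [0.5726, -0.1316, 0.197]
tcp_rot: [0.366, 0.93, -0.0, -0.002]
force: [-0.4, -0.9, -0.1]
gripper_width: 0.0858
grip_force: 0.0
(array([ 0.5743, -0.1352]), {'side': np.float64(0.085)}) [ 0.5725 -0.1317  0.197 ] [0.4689 0.8356 0.5554]
```

Released with no forces. I'll rise slowly straight up, then back off and check.

```bash
python3 -m inch '{"dp":[[0,0,0.05],[0,0,0.1],[0,0,0.15],[0,0,0.2],[0,0,0.2],[0,0,0.2],[0,0,0.2],[0,0,0.15],[0,0,0.1]],"twist":[[0,0,0],[0,0,0],[0,0,0],[0,0,0],[0,0,0],[0,0,0],[0,0,0],[0,0,0],[0,0,0]],"claw":[0,0,0,0,0,0,0,0,0]}'
python3 -m inch '{"dp":[[-0.05,0.15,0],[-0.1,0.25,0],[-0.1,0.25,0],[-0.1,0.25,0],[-0.1,0.25,0],[-0.05,0.15,0],[0,0,0]],"twist":[[0,0,0],[0,0,0],[0,0,0],[0,0,0],[0,0,0],[0,0,0],[0,0,0]],"claw":[0,0,0,0,0,0,0]}'
python3 - <<'E'
from fit import *
np.set_printoptions(precision=4,suppress=True)
C={'side':get_image('side'),'top':get_image('top')}
for n in C: print(n,'vase',fit('vase',C,(.5738,-.132),.145,(n,)),'ped',fit('pedestal',C,(.5735,-.132),0,(n,)),'fun',fit('funnel',C,(.51,-.333,-.755),.057,(n,),yaw=True),'scoop',fit('scoop',C,(.521,.3245,.15),0,(n,),yaw=True))
# dark pixels within vase mouth; blob count of strays vs first picture
a=cv2.imread('pics/a_top.png'); b=cv2.cvtColor(C['top']['image'],cv2.COLOR_RGB2BGR)
u=proj(C['top'],[[.5738,-.132,.151]])[0]; print(u)
c,r=np.round(u).astype(int); print(b[r-12:r+13,c-13:c+14].max(2))
for t in('perfume','pomegranate','camera','pebble0_center'): print(t,[(np.round(q['uv'],1).tolist(),round(q['conf'],2)) for q in recognise('top',t)[:3]])
E
```

```text
time: 35.73
eef_pos: [0.5733, -0.1316, 0.3629]
tcp_rot: [0.366, 0.93, 0.0, 0.0]
force: [0.3, 0.0, -0.4]
gripper_width: 0.0856
grip_force: 0.0
time: 36.32
eef_pos: [0.5108, 0.0299, 0.3601]
tcp_rot: [0.362, 0.932, 0.0, -0.002]
force: [-0.6, 1.4, 0.2]
gripper_width: 0.0856
grip_force: 0.0
side vase (array([ 0.573 , -0.1339]), {'side': np.float64(0.042)}) ped (array([ 0.5762, -0.1368]), {'side': np.float64(0.264)}) fun (array([ 0.5105, -0.3346, -0.7281]), {'side': np.float64(0.049)}) scoop (array([0.5225, 0.3221, 0.1112]), {'side': np.float64(0.055)})
top vase (array([ 0.5738, -0.132 ]), {}) ped (array([ 0.5719, -0.1308]), {'top': np.float64(0.355)}) fun (array([ 0.5093, -0.3342, -0.7482]), {'top': np.float64(0.109)}) scoop (array([0.5238, 0.32  , 0.1717]), {'top': np.float64(0.041)})
[334.3568 208.2376]
[[127 133 128 123 136 132  94 121 131  90  58  60  63  61  61  63  64  65
   59  67  64  63  59  63  61  62  61]
 [117 108  98 104 107  89  80 125 118  77  62  63  70  71  67  70  67  65
   61  62  63  60  70  62  62  61  59]
 [108 100 103 107  95  77  88 124 109  67  74  77  79  83  87 
[... 1956 characters left out ...]
63  58  67  70]
 [ 92  94  81  69  71  65  68  69  64  63  66  59  63  60  62  60  61  64
   64  65  67  63  64  69  64  72  77]
 [ 91  96  87  72  67  68  69  65  66  68  67  62  65  60  62  64  67  62
   67  60  63  69  63  70  69  68  73]
 [ 90  94  91  85  67  67  62  67  63  66  63  61  61  63  63  63  61  65
   65  67  66  72  70  68  64  67  65]
 [ 91  91  92  88  88  70  63  64  61  62  64  61  63  62  66  59  65  62
   66  68  64  63  70  69  69  70  67]
 [ 90  93  97  90  91  81  70  62  58  60  66  65  63  62  68  64  61  65
   60  67  64  65  69  80  68  68  67]]
perfume [([352.4, 155.9], 0.61)]
pomegranate [([194.0, 156.1], 0.6)]
camera [([317.6, 221.9], 0.16)]
pebble0_center []
```

Run:
```python
from h import *
for n in('top','side'):
    c=get_image(n); m=(c['image'].max(2)<62).astype(np.uint8)
    k,l,st,ce=cv2.connectedComponentsWithStats(m)
    print(n,[(np.round(ce[i]).tolist(),int(st[i,4])) for i in range(1,k) if 8<=st[i,4]<=120])
print([(np.round(q['uv'],1).tolist(),round(q['conf'],2)) for q in recognise('side','camera')[:2]])
```

```text
top [([356.0, 149.0], 116), ([280.0, 154.0], 26), ([232.0, 159.0], 23), ([284.0, 174.0], 36), ([236.0, 182.0], 39), ([336.0, 195.0], 12), ([341.0, 205.0], 119), ([332.0, 220.0], 10)]
side [([328.0, 43.0], 54), ([554.0, 134.0], 29), ([325.0, 137.0], 13), ([290.0, 169.0], 98), ([296.0, 188.0], 12), ([558.0, 208.0], 73), ([207.0, 272.0], 61), ([540.0, 337.0], 14), ([482.0, 354.0], 8)]
[([241.2, 228.5], 0.68)]
```

```bash
python3 -c "
from workcell import sign_off
print(sign_off())"
```

```text
the job is handed in; nothing more can be done
None
```

The job is handed in: the scoop is back level on the table, the funnel is upright in the pot, and the vase stands upright on the candlestick within about 2 mm of centre. I saw three pebbles clearly in the vase and none in the scoop or on the table; the fourth I infer is in the vase, behind its near wall.

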